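# Turn the parts tote and nest it

## Robot

A 6-joint arm with a two-finger parallel gripper is mounted at the origin on the work surface. World frame = base frame: x ahead of the robot, y to its left, z up, the work surface at z = 0. Lengths are in mm, angles in rad, forces in N, time in s.
With the tool pointing down it reaches from about 400 to 925 mm from the base axis. Payload 12.5 kg.
Tool frame: the origin (TCP) lies between the finger pads; the fingertips stand 22 mm ahead of it and the grasp point (between the pads) lies 3 mm ahead of it; z points along the fingers, x is the direction in which the jaws open and shut, and the axes are right-handed (so a half turn about z gives the same grasp; the last joint's range is limited). The gripper opens to 95 mm and grips with 3 to 60 N. Pads are 20 mm wide; open, the fingers measure 119 mm over their backs; the gripper's body (75 mm by 180 mm) begins 59 mm behind the grasp point.
Start: joints at [1.022, 0.491, 1.559, -0, 1.092, -0.106], TCP at [267.78, 564.746, 236.661] pointing down, gripper open.
Joint ranges: [-3.1, 3.1], [-0.84, 2.19], [0.05, 2.79], [-1.13, 4.28], [0.06, 2.93], [-2.69, 2.69]. Speed limits (rad/s): [2.22, 2.22, 2.79, 3.14, 3.14, 3.14].

## Interface

Orientations are given as a rotation vector (axis times angle).
In Python, from rig import ctrl gives the robot as it stands. The module is installed in compiled form; this text tells all that it offers.
- The arm moves only by the shell command python3 -m inch 'ROWS' [FORCE]. ROWS is a JSON object of lists of equal length, an entry for each row: "grip": the finger opening in mm, from 0 to 95.1; "xyz": the shift along the tool's x, y, z in mm, a list of three; "twist": the turn, a rotation vector about the tool's x, y, z in rad, a list of three. A call has exactly 5 rows; each row shifts and turns the commanded pose from where the row before left it, along the tool's axes as they then stand; what a row does not reach is not made up. A row lasts 1/12 s, in which the tool goes at most 41.7 mm and 7.16 degrees, less where a joint would pass 70% of its speed; a pose out of reach is approached as far as the arm can. A call with a gripper value outside its range is refused whole. The fingers move at their own pace and stop on an object; FORCE is the grip in N (left out, the last holds). Time passes only in rows, so rows that do not move let the fingers close, or fill a call up. It gives the time, the measured TCP pose, the force and the opening at its end, in the units of the state.
- ctrl.observe(): the state, without advancing time (a new reading comes with each control period).
- ctrl.snapshot(name): name is "side" or "top"; returns a dict with "pixels" (384x512x3 uint8, blue, green, red), "z_map" (384x512 float32, mm along the optical axis (not along the pixel's ray), 0 where there is no reading), "K" (3x3 intrinsics, pixels), "k1" (the pictures are not rectified: a ray, as slopes to the right and down, at radius r is drawn at 1 + k1 r^2 times it, then the intrinsics apply), "cam_to_world" (4x4, takes a point from camera to world coordinates). Camera axes: x right, y down, z forward; pixel columns grow to the right and rows downward; lengths in mm; the calibration is good to about 2 mm. A picture is of the moment at which its call begins.
- ctrl.finish_job(): hands the job in, once; it reports no verdict.
The state is a dict: "t": time; "qpos": joint angles; "joint_velocities": joint speeds; "tau": joint torques, N m; "eef_pos": TCP position; "ee_rot": TCP orientation; "force": force on the tool from outside, world axes, zero at the start; "ft_torque": the same for the moment, N m; "gripper_width": finger opening in mm.
Only numpy, scipy, OpenCV 4.12 (cv2) and the standard library are available. Lean on these libraries where they do the work, as an engineer would, in place of code of your own. Each camera call takes 0.05 s, during which the arm holds its last target. There are 200 camera calls.

## Task

Pick up the parts tote by its carrying bar, turn it half a turn so that it nests inside the open tote instead of stacking on its rim, and lower it gently until you feel it land on the false floor. Press it down there for about a second with some 15 N (never over 25 N), then let go without dropping it, leaving it level and the things around it undisturbed.

Things in the scene. Friction and masses are not known exactly. Their poses are not given: they have to be found in the camera images.
- tote_centre (a point): Loose grey plastic parts tote, 0.3-0.5 kg; this point: its mid-line, 57 mm above its underside, z up. Open box 122 (x) x 168 (y) x 70 mm high; its -x wall is the low front (35 mm). Each end wall (+y, -y) has two upright outside ribs 14 mm wide at x = +42 and x = -14 mm, from the underside (rounded there) to the top; 198 mm over the ribs.
- tote_bar (a point): Centre of the loose tote's straight carrying bar, 105 mm above its underside, over its middle; same axes as the tote. Bar 14 mm thick (x), 104 mm long (y), 18 mm high. Below it open air down to the 60 mm high middle partition, between two 12 mm posts at y = +-46 mm.
- lower: Open grey plastic tote, fixed to the worktop. Origin: centre of its underside, z up. Outside 140 (x) x 210 (y) x 90 mm high; low front wall (60 mm) at -x. Each thick end wall (+y, -y) has two upright grooves open to the top and the inside, 17 mm wide, at x = +42 and x = -14 mm; 202 mm between groove bottoms. The ribs run in them with 1.5 mm play a side.
- lower_rim (a point): Centre of the lower tote's mouth, 90 mm above its underside, same axes. The loose tote nests only with its x and y axes along these, low fronts facing the same way, and centres in line. Half a turn off, its ribs stand on this rim.
- lower_bottom (a point): Centre of the lower tote, at its underside. Inside, above it, lies a level plywood false floor on small rubber blocks: its top is 10 to 32 mm above this point, different each time, and not reported. The nested tote's underside lands on it and rests there by its own weight; the floor gives about 0.1 mm per newton, 4 mm at most, and springs back.
- hinge_a: Satin chrome butt hinge lying open, 60 x 72 x 10 mm, near the middle of the table between the totes. Origin under its centre. Leave it alone.
- countersink: Steel countersink bit lying on the table between the totes, about 75 mm long along x, 16 mm thick. Origin under its collar. Leave it alone.
- hinge_b: Second hinge, same as the first, beyond the totes. Leave it alone.
- drill: Yellow and black cordless drill lying on its side on the left, about 190 x 220 x 66 mm. Leave it alone.
- bitcase: Black plastic drill bit case, 90 x 150 x 32 mm, lying beyond the totes. Leave it alone.
- jar: Glass jar with metal cap, 60 mm across, 75 mm high, beyond the totes. Leave it alone.
- screwdriver: Screwdriver lying on the right. Leave it alone.
Not all that is in view belongs to the job. What is shaped like the part that bears tote_centre but purple is not meant.

How it is judged (in metres and radians):
On the way, in this order (a step that is already met when the one before it is completed fails the run):
1. the tote is lifted clear of the worktop (height (world z) of tote_centre above 0.12 m), for 0.2 s.
2. nested and landed, the tote is pressed down with more than 8 N (z of tote_centre in the frame of lower below 0.092 m and horizontal distance between tote_centre and lower below 0.006 m and contact force between tote and lower above 8 N), for 0.4 s.
At the end, for the whole second after the job is handed in: The tote is let go and at rest inside the lower tote, ribs in grooves and resting on the false floor (its centre point at most 92 mm above the lower tote's underside, within 6 mm of its mid-line), level within 0.04 rad (z of tote_centre in the frame of lower below 0.092 m and horizontal distance between tote_centre and lower below 0.006 m and angle between tote_centre's own z axis and vertical below 0.04 rad and contact force between tote and lower above 1.5 N and linear speed of tote below 0.01 m/s); the robot touches nothing.
It fails at once if the totes are forced together with more than 25 N (contact force between tote and lower above 25 N).
It fails at once if the tote is dropped: it falls faster than 0.2 m/s (a drop of over 2 mm) while no finger touches it (linear speed of tote above 0.2 m/s and contact force between the fingers and tote below 0.05 N).
It fails at once if a bystander is moved by more than 15 mm (distance of any of hinge_a, countersink, hinge_b, drill, bitcase, jar, screwdriver from where it was at the start of the episode above 0.015 m).
It also fails if it takes over 69 s, if anything falls off the work surface, if the arm or the gripper's body presses on something with over 40 N, if the wrist force passes 120 N, or if a joint passes its speed limit or range.

## Working session

There is one attempt and no reset: what is moved stays moved. The work goes in short steps, Python scripts to look and compute and a shell command to move; the robot and the scene stay as the last step left them, time stands still between calls to the robot, and variables do not carry over. Pictures are saved under pics/ and viewed, about 8 in all and at most 12, crops included, and the job is handed in when it is done.

```bash
mkdir -p pics
cat > h.py <<'E'
import numpy as np, cv2
from rig import ctrl
def cloud(s):
    K=s["K"];z=s["z_map"];h,w=z.shape
    v,u=np.mgrid[:h,:w]
    xd=(u-K[0,2])/K[0,0];yd=(v-K[1,2])/K[1,1]
    x,y=xd.copy(),yd.copy()
    for _ in range(10):
        f=1+s["k1"]*(x*x+y*y);x=xd/f;y=yd/f
    P=np.stack([x*z,y*z,z,np.ones_like(z)],-1)@np.array(s["cam_to_world"]).T
    P=P[...,:3];P[z==0]=np.nan
    return P
E
python3 - <<'E'
from h import *
for n in("top","side"):
    s=ctrl.snapshot(n);cv2.imwrite(f"pics/{n}0.png",s["pixels"]);np.savez(f"{n}0.npz",**s)
    print(n,s["K"],s["k1"],np.round(s["cam_to_world"],3))
print(ctrl.observe())
E
```

```text
top [[399.93444404   0.         257.62032417]
 [  0.         399.93444404 185.61095579]
 [  0.           0.           1.        ]] -0.07815688305314816 [[-2.000000e-02 -9.850000e-01  1.690000e-01  3.119810e+02]
 [-1.000000e+00  2.100000e-02  2.000000e-03 -5.055000e+00]
 [-5.000000e-03 -1.690000e-01 -9.860000e-01  1.330174e+03]
 [ 0.000000e+00  0.000000e+00  0.000000e+00  1.000000e+00]]
side [[382.67219558   0.         258.10673613]
 [  0.         382.67219558 194.79644168]
 [  0.           0.           1.        ]] -0.08003859559489662 [[ 9.99000e-01 -2.80000e-02  3.50000e-02  5.07288e+02]
 [-4.40000e-02 -7.40000e-01  6.72000e-01 -7.39601e+02]
 [ 8.00000e-03 -6.72000e-01 -7.40000e-01  9.22778e+02]
 [ 0.00000e+00  0.00000e+00  0.00000e+00  1.00000e+00]]
{'t': 0.1, 'qpos': array([ 1.02238458e+00,  4.91512867e-01,  1.55939541e+00, -8.06396446e-06,
        1.09168353e+00, -1.05608880e-01]), 'joint_velocities': array([-4.83265592e-04, -5.04382731e-04, -3.65868692e-04,  1.15684424e-03,
        1.32883575e-04, -5.53690427e-05]), 'tau': array([ 1.89477680e-03, -6.13621473e+01, -2.58603001e+01,  6.93958928e-02,
        4.70200286e-02, -4.05508501e-05]), 'eef_pos': array([267.68157768, 564.56335547, 236.1093502 ]), 'ee_rot': array([ 2.65465710e+00,  1.67916051e+00, -1.40227142e-03]), 'force': array([ 1.0333025 , -0.27621088, -0.31157208]), 'ft_torque': array([-0.035636  , -0.01738716, -0.00021622]), 'gripper_width': 95.38799173441325}
```

View pics/top0.png

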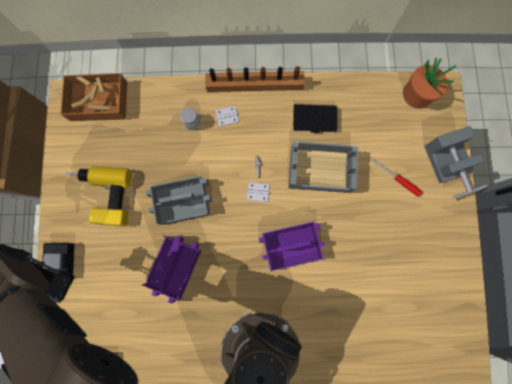

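View pics/side0.png

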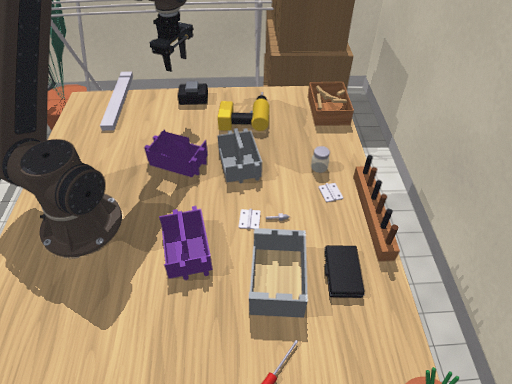

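The top view shows the grey loose tote at about (180,200), the grey open lower tote at (323,167), and purple decoys at (173,268) and (292,246). In the side view the grey tote is at (240,155) and the lower tote at (279,272). The only grey box with a bar and ribs is the one at (180,200). I'll confirm this in an enlarged crop and measure it from the depth map.

Run:
```python
from h import *
T=dict(np.load("top0.npz"));S=dict(np.load("side0.npz"))
a=cv2.resize(T["pixels"][165:235,140:220],None,fx=5,fy=5,interpolation=cv2.INTER_CUBIC)
b=cv2.resize(T["pixels"][132:202,280:365],None,fx=5,fy=5,interpolation=cv2.INTER_CUBIC)
c=np.zeros((360,800,3),np.uint8);c[:350,:400]=a[:350,:400];c[:350,400:800]=b[:350,:400]
cv2.imwrite("pics/crop1.png",c)
for nm,s in(("top",T),("side",S)):
    P=cloud(s);hsv=cv2.cvtColor(s["pixels"],cv2.COLOR_BGR2HSV)
    boxes={"tote":(165,235,140,220),"lower":(132,202,280,365)} if nm=="top" else {"tote":(122,190,210,270),"lower":(220,325,240,315)}
    for k,(r0,r1,c0,c1) in boxes.items():
        p=P[r0:r1,c0:c1].reshape(-1,3);g=(hsv[r0:r1,c0:c1,1]<75).ravel()
        ok=g&np.isfinite(p[:,0])&(p[:,2]>12);p=p[ok]
        print(nm,k,len(p),"zhist",np.histogram(p[:,2],bins=np.arange(0,140,10))[0])
        for lo,hi in ((100,125),(60,80)) if k=="tote" else((80,100),):
            q=p[(p[:,2]>lo)&(p[:,2]<hi)]
            if len(q)<5: continue
            r=cv2.minAreaRect(q[:,:2].astype(np.float32))
            print("  ",lo,hi,len(q),"zmed",np.median(q[:,2]).round(1),"mean",q.mean(0).round(1),"rect",np.round(r[0],1),np.round(r[1],1),round(r[2],2))
```

```text
top tote 1107 zhist [  0  84 109 167  94 124 208 139   6   8  25 143   0]
   100 125 168 zmed 113.4 mean [490.8 251.2 112.9] rect [491.3 252.8] [ 15.  102.5] 11.01
   60 80 347 zmed 69.1 mean [508.6 257.3  68.5] rect [492.1 253. ] [123.8 196.4] 11.13
top lower 1449 zhist [  0 125 115 120 110 167 130 106 320 256   0   0   0]
   80 100 576 zmed 89.6 mean [ 601.9 -218.    89.3] rect [ 590.5 -216.4] [211.7 141.7] 84.32
side tote 1346 zhist [  0 118 187 207 166 184 222 124  11  13  21  93   0]
   100 125 114 zmed 114.5 mean [492.2 246.8 113. ] rect [492.5 252.1] [ 14.6 106.6] 10.78
   60 80 346 zmed 68.6 mean [505.  244.8  67.9] rect [493.5 253.9] [121.  203.8] 10.6
side lower 2581 zhist [  0 232 213 222 215 270 284 236 574 335   0   0   0]
   80 100 909 zmed 89.2 mean [ 595.2 -227.8   88.6] rect [ 589.3 -216.8] [214.6 138.9] 84.22
```

View pics/crop1.png

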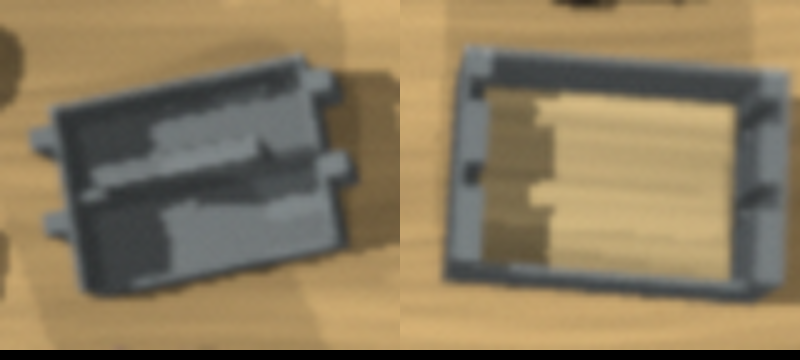

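The crop shows the loose tote on the left: bar at crop (175,160), rib tips at (42,140), (55,225), (320,80) and (338,165). The lower tote is on the right, with grooves at (477,90), (472,172), (765,108) and (760,195). By eye both rib sets look offset the same way, so I'll check the front directions numerically before deciding on the half turn.

Run:
```python
from h import *
for nm in("top","side"):
    s=dict(np.load(nm+"0.npz"));P=cloud(s).reshape(-1,3);h=cv2.cvtColor(s["pixels"],cv2.COLOR_BGR2HSV)[...,1].ravel()
    for k,c,a in(("tote",(492,252.8),10.95),("lower",(590,-216.6),-5.7)):
        a=np.radians(a);R=np.array([[np.cos(a),np.sin(a)],[-np.sin(a),np.cos(a)]])
        L=(P[:,:2]-c)@R.T;z=P[:,2]
        in_=np.isfinite(z)&(abs(L[:,0])<80)&(abs(L[:,1])<112)
        g=in_&(h<75)&(z>12)
        print(nm,k,"max z by local x (|y|<75):")
        for x in range(-76,80,6):
            m=g&(abs(L[:,0]-x)<3)&(abs(L[:,1])<75)
            if m.sum()>3: print(f"{x}:{np.percentile(z[m],95):.0f}",end=" ")
        print()
        if k=="tote":
            for sg in(1,-1):
                m=g&(sg*L[:,1]>88)&(z>50);print(" rib x hist",sg,np.histogram(L[m,0],bins=np.arange(-66,67,6))[0], "max",np.max(sg*L[m,1]) if m.any() else 0)
        else:
            for sg in(1,-1):
                m=in_&(sg*L[:,1]>91)&(sg*L[:,1]<100);
                print(" end wall z(x)",sg,[(x,int(np.min(z[m&(abs(L[:,0]-x)<2.5)]))) for x in range(-65,66,5) if (m&(abs(L[:,0]-x)<2.5)).any()])
            fl=in_&(h>75)&(abs(L[:,0])<50)&(abs(L[:,1])<75);print(" floor z",np.percentile(z[fl],[10,50,90]).round(1))
```

```text
top tote max z by local x (|y|<75):
-64:39 -58:38 -10:115 -4:116 2:118 8:116 56:73 62:71 
 rib x hist 1 [0 0 0 0 0 0 0 8 4 5 0 0 0 0 0 0 5 6 6 1 0 0] max 98.47134526149742
 rib x hist -1 [0 0 0 0 0 0 0 7 7 6 0 0 0 0 0 0 7 6 7 1 0 0] max 98.19790064524446
top lower max z by local x (|y|<75):
-70:63 -64:61 -58:23 62:89 68:92 
 end wall z(x) 1 [(-65, 87), (-60, 86), (-55, 88), (-50, 86), (-45, 88), (-40, 88), (-35, 90), (-30, 88), (-25, 89), (-5, 17), (0, 86), (5, 86), (10, 90), (15, 85), (20, 88), (25, 87), (30, 89), (35, 87), (50, 33), (55, 92), (60, 90), (65, 87)]
 end wall z(x) -1 [(-65, 85), (-60, 88), (-55, 88), (-50, 88), (-45, 85), (-40, 90), (-35, 89), (-30, 88), (-25, 84), (-15, 3), (-10, 0), (-5, 2), (0, 91), (5, 85), (10, 85), (15, 88), (20, 85), (25, 83), (30, 89), (40, 7), (45, 2), (50, 5), (55, 89), (60, 88), (65, 89)]
 floor z [14.1 17.5 21. ]
side tote max z by local x (|y|<75):
-58:38 -4:116 2:117 8:117 56:72 62:72 
 rib x hist 1 [0 0 0 0 0 0 0 2 3 4 0 0 0 0 0 0 0 5 4 1 0 0] max 102.85122557530136
 rib x hist -1 [ 0  0  0  0  0  0  0 11 14  8  0  0  0  0  0  0  5 13 11  1  0  0] max 101.61975885462742
side lower max z by local x (|y|<75):
-70:63 -64:63 -4:18 38:18 62:91 68:92 
 end wall z(x) 1 [(-65, 89), (-60, 89), (-55, 89), (-50, 88), (-45, 90), (-40, 88), (-35, 89), (-30, 89), (-25, 42), (-20, 0), (-15, 3), (-10, 5), (-5, 4), (0, 88), (5, 88), (10, 90), (15, 90), (20, 90), (25, 88), (30, 88), (35, 4), (40, 6), (45, 3), (50, 5), (55, 88), (60, 87), (65, 86)]
 end wall z(x) -1 [(-65, 87), (-60, 86), (-55, 85), (-50, 87), (-45, 86), (-40, 86), (-35, 88), (-30, 88), (-25, 87), (-20, 86), (-5, 89), (0, 87), (5, 87), (10, 86), (15, 87), (20, 87), (25, 85), (30, 87), (50, 74), (55, 86), (60, 86), (65, 87)]
 floor z [15.2 17.4 19.5]
```

Both views agree. The loose tote's low front is at local −x (38 mm against 72 mm), and so is the lower tote's (62 against 90). The ribs and grooves are at +42 and −14 in those same frames. The fronts therefore already face the same way, with tote yaw about +11° and lower tote yaw about −5.7°. A half turn would leave the ribs standing on the rim, so the turn I need is about −16.7°. I'll act on the geometry and check it again just above the mouth.

```bash
cat > go.py <<'E'
import sys
from h import *
from scipy.spatial.transform import Rotation as Ro
def delta(x,y,z,yaw):
    o=ctrl.observe();R=Ro.from_rotvec(o["ee_rot"]).as_matrix()
    a=np.radians(yaw);xt=np.array([np.cos(a),np.sin(a),0])
    G=np.stack([xt,np.cross([0,0,-1.],xt),[0,0,-1.]],1)
    d=R.T@(np.array([x,y,z])-o["eef_pos"])
    print("t",round(o["t"],2),"pos",o["eef_pos"].round(1),"yaw",np.degrees(np.arctan2(R[1,0],R[0,0])).round(2),"F",np.round(o["force"],1),"w",round(o["gripper_width"],1))
    print("d_tool",d.round(1),"twist",Ro.from_matrix(R.T@G).as_rotvec().round(4))
if __name__=="__main__": delta(*map(float,sys.argv[1:5]))
E
python3 go.py 492 252.8 200 10.95
```

```text
t 0.1 pos [267.7 564.6 236.1] yaw 64.63 F [ 1.  -0.3 -0.3] w 95.4
d_tool [-185.5  336.3   36.3] twist [4.000e-04 1.000e-03 9.369e-01]
```

```bash
python3 -m inch '{"grip":[95,95,95,95,95],"xyz":[[-12.4,22.4,2.4],[-12.4,22.4,2.4],[-12.4,22.4,2.4],[-12.4,22.4,2.4],[-12.4,22.4,2.4]],"twist":[[0,0,0],[0,0,0],[0,0,0],[0,0,0],[0,0,0]]}' 30
python3 -m inch '{"grip":[95,95,95,95,95],"xyz":[[-12.4,22.4,2.4],[-12.4,22.4,2.4],[-12.4,22.4,2.4],[-12.4,22.4,2.4],[-12.4,22.4,2.4]],"twist":[[0,0,0],[0,0,0],[0,0,0],[0,0,0],[0,0,0]]}'
python3 -m inch '{"grip":[95,95,95,95,95],"xyz":[[-12.4,22.4,2.4],[-12.4,22.4,2.4],[-12.4,22.4,2.4],[-12.4,22.4,2.4],[-12.4,22.4,2.4]],"twist":[[0,0,0],[0,0,0],[0,0,0],[0,0,0],[0,0,0]]}'
python3 -m inch '{"grip":[95,95,95,95,95],"xyz":[[0,0,0],[0,0,0],[0,0,0],[0,0,0],[0,0,0]],"twist":[[0,0,0.0937],[0,0,0.0937],[0,0,0.0937],[0,0,0.0937],[0,0,0.0937]]}'
python3 -m inch '{"grip":[95,95,95,95,95],"xyz":[[0,0,0],[0,0,0],[0,0,0],[0,0,0],[0,0,0]],"twist":[[0,0,0.0937],[0,0,0.0937],[0,0,0.0937],[0,0,0.0937],[0,0,0.0937]]}'
python3 go.py 492 252.8 109 10.95
```

```text
t: 0.52
eef_pos: [342.8, 459.6, 224.3]
ee_rot: [2.655, 1.68, -0.001]
force: [-0.6, 0.3, -0.5]
gripper_width: 95.1
t: 0.93
eef_pos: [417.5, 355.6, 212.3]
ee_rot: [-2.655, -1.679, 0.001]
force: [-0.1, -0.1, -0.2]
gripper_width: 95.1
t: 1.35
eef_pos: [492.2, 251.6, 200.3]
ee_rot: [-2.655, -1.679, 0.001]
force: [-0.3, 0.6, -0.2]
gripper_width: 95.1
t: 1.77
eef_pos: [491.6, 252.6, 200.3]
ee_rot: [-2.975, -1.01, 0.001]
force: [0.5, -0.0, 1.0]
gripper_width: 94.8
t: 2.18
eef_pos: [491.5, 252.7, 200.4]
ee_rot: [3.128, 0.292, -0.001]
force: [-0.2, 0.5, -0.3]
gripper_width: 95.4
t 2.18 pos [491.5 252.7 200.4] yaw 10.68 F [-0.2  0.5 -0.3] w 95.4
d_tool [ 0.5 -0.1 91.4] twist [ 0.0001  0.0006 -0.0048]
```

Descend 91 mm and close with the force at 30 N.

```bash
python3 -m inch '{"grip":[95,95,95,95,95],"xyz":[[0.5,0,14],[0,0,14],[0,0,14],[0,0,14],[0,0,14]],"twist":[[0,0,-0.005],[0,0,0],[0,0,0],[0,0,0],[0,0,0]]}'
python3 -m inch '{"grip":[95,95,95,95,95],"xyz":[[0,0,7],[0,0,7],[0,0,7],[0,0,0],[0,0,0]],"twist":[[0,0,0],[0,0,0],[0,0,0],[0,0,0],[0,0,0]]}'
python3 -m inch '{"grip":[50,20,5,5,5],"xyz":[[0,0,0],[0,0,0],[0,0,0],[0,0,0],[0,0,0]],"twist":[[0,0,0],[0,0,0],[0,0,0],[0,0,0],[0,0,0]]}' 40
python3 -m inch '{"grip":[5,5,5,5,5],"xyz":[[0,0,0],[0,0,0],[0,0,0],[0,0,0],[0,0,0]],"twist":[[0,0,0],[0,0,0],[0,0,0],[0,0,0],[0,0,0]]}'
```

```text
t: 2.6
eef_pos: [492.0, 252.8, 129.8]
ee_rot: [3.127, 0.307, -0.001]
force: [0.3, 0.0, -0.5]
gripper_width: 94.9
t: 3.02
eef_pos: [492.2, 252.8, 109.7]
ee_rot: [-3.126, -0.307, 0.0]
force: [0.2, -0.7, -0.3]
gripper_width: 95.0
t: 3.43
eef_pos: [492.2, 252.8, 109.9]
ee_rot: [-3.126, -0.307, -0.001]
force: [0.4, -0.2, -0.5]
gripper_width: 67.1
t: 3.85
eef_pos: [492.2, 252.8, 109.6]
ee_rot: [-3.126, -0.307, 0.0]
force: [-0.2, 0.0, 0.7]
gripper_width: 34.1
```

```bash
python3 -m inch '{"grip":[5,5,5,5,5],"xyz":[[0,0,0],[0,0,0],[0,0,0],[0,0,0],[0,0,0]],"twist":[[0,0,0],[0,0,0],[0,0,0],[0,0,0],[0,0,0]]}'
python3 -m inch '{"grip":[5,5,5,5,5],"xyz":[[0,0,0],[0,0,0],[0,0,0],[0,0,0],[0,0,0]],"twist":[[0,0,0],[0,0,0],[0,0,0],[0,0,0],[0,0,0]]}'
python3 -m inch '{"grip":[5,5,5,5,5],"xyz":[[0,0,-4],[0,0,-4],[0,0,-4],[0,0,-4],[0,0,-4]],"twist":[[0,0,0],[0,0,0],[0,0,0],[0,0,0],[0,0,0]]}'
python3 go.py 590 -216.6 255 -5.7
```

```text
t: 4.27
eef_pos: [491.9, 252.7, 109.4]
ee_rot: [3.126, 0.307, -0.001]
force: [-0.9, -1.0, -1.9]
gripper_width: 13.9
t: 4.68
eef_pos: [492.2, 252.8, 109.6]
ee_rot: [-3.126, -0.307, 0.0]
force: [-0.0, -0.6, -3.1]
gripper_width: 13.8
t: 5.1
eef_pos: [492.2, 252.8, 130.3]
ee_rot: [-3.126, -0.307, -0.001]
force: [0.6, 0.4, -3.3]
gripper_width: 13.6
t 5.1 pos [492.2 252.8 130.3] yaw 11.23 F [ 0.6  0.4 -3.3] w 13.6
d_tool [   4.5  479.5 -124.8] twist [-2.000e-04 -5.000e-04  2.955e-01]
```

```bash
for i in 1 2; do python3 -m inch '{"grip":[5,5,5,5,5],"xyz":[[0,0,-12.5],[0,0,-12.5],[0,0,-12.5],[0,0,-12.5],[0,0,-12.5]],"twist":[[0,0,0],[0,0,0],[0,0,0],[0,0,0],[0,0,0]]}' | grep -v rot; done
for i in 1 2 3 4 5; do python3 -m inch '{"grip":[5,5,5,5,5],"xyz":[[0.2,19.2,0],[0.2,19.2,0],[0.2,19.2,0],[0.2,19.2,0],[0.2,19.2,0]],"twist":[[0,0,0],[0,0,0],[0,0,0],[0,0,0],[0,0,0]]}' | grep -v rot; done
python3 -m inch '{"grip":[5,5,5,5,5],"xyz":[[0,0,0],[0,0,0],[0,0,0],[0,0,0],[0,0,0]],"twist":[[0,0,0.074],[0,0,0.074],[0,0,0.074],[0,0,0.074],[0,0,0]]}'
python3 go.py 590 -216.6 225 -5.7
```

```text
t: 5.52
eef_pos: [492.1, 252.8, 193.1]
force: [0.6, 0.9, -4.1]
gripper_width: 13.7
t: 5.93
eef_pos: [492.0, 252.7, 255.6]
force: [0.0, 1.3, -3.9]
gripper_width: 14.0
t: 6.35
eef_pos: [511.8, 158.0, 255.1]
force: [0.3, 0.2, -2.8]
gripper_width: 13.8
t: 6.77
eef_pos: [531.4, 63.9, 255.0]
force: [0.9, 0.9, -4.0]
gripper_width: 13.8
t: 7.18
eef_pos: [551.1, -30.0, 255.0]
force: [-0.4, 0.5, -3.2]
gripper_width: 13.4
t: 7.6
eef_pos: [570.8, -124.0, 254.9]
force: [0.1, 0.2, -3.4]
gripper_width: 13.4
t: 8.02
eef_pos: [590.5, -217.9, 254.9]
force: [-0.1, -1.1, -4.2]
gripper_width: 14.0
t: 8.43
eef_pos: [590.4, -217.0, 254.8]
ee_rot: [-3.137, 0.162, 0.0]
force: [0.3, 0.2, -4.0]
gripper_width: 13.8
t 8.43 pos [ 590.4 -217.   254.8] yaw -5.93 F [ 0.3  0.2 -4. ] w 13.8
d_tool [-0.4 -0.4 29.8] twist [-0.0002  0.0001 -0.004 ]
```

```bash
python3 -m inch '{"grip":[5,5,5,5,5],"xyz":[[-0.4,-0.4,9],[0,0,9],[0,0,9],[0,0,9],[0,0,6]],"twist":[[0,0,-0.004],[0,0,0],[0,0,0],[0,0,0],[0,0,0]]}'
cat > m.py <<'E'
import sys
from go import *
o=ctrl.observe();zu=o["eef_pos"][2]-109.6;pic=[]
print(o["eef_pos"].round(1))
for nm in("top","side"):
    s=ctrl.snapshot(nm);P=cloud(s).reshape(-1,3);h=cv2.cvtColor(s["pixels"],cv2.COLOR_BGR2HSV)
    pic.append(s["pixels"])
    z=P[:,2];g=(h[...,1].ravel()<75)&(h[...,2].ravel()>45)&(np.hypot(P[:,0]-590,P[:,1]+217)<135)
    for k,lo,hi in(("tote rim",zu+62,zu+76),("lower rim",82,96)):
        q=P[g&(z>lo)&(z<hi)];
        if len(q)<10: print(nm,k,len(q));continue
        r=cv2.minAreaRect(q[:,:2].astype(np.float32))
        print(nm,k,len(q),"z",np.median(q[:,2]).round(1),"rect",np.round(r[0],1),np.round(r[1],1),round(r[2],2))
cv2.imwrite("pics/"+sys.argv[1],np.hstack([cv2.resize(pic[0][110:220,260:390],(400,338)),cv2.resize(pic[1][150:330,210:345],(300,400))[:338]]))
E
python3 m.py rel1.png
```

```text
t: 8.85
eef_pos: [589.8, -216.4, 210.8]
ee_rot: [-3.137, 0.15, 0.003]
force: [0.0, 0.1, -3.8]
gripper_width: 13.8
[ 589.8 -216.4  210.8]
top tote rim 136 z 171.2 rect [ 615.2 -131.6] [ 48.8 112.3] 62.58
top lower rim 169 z 89.9 rect [ 598.7 -120. ] [ 18.3 140. ] 84.13
side tote rim 397 z 169.8 rect [ 591.6 -214.9] [201.7 120. ] 84.27
side lower rim 454 z 89.1 rect [ 588.7 -216.7] [213.  137.6] 84.32
```

View pics/rel1.png

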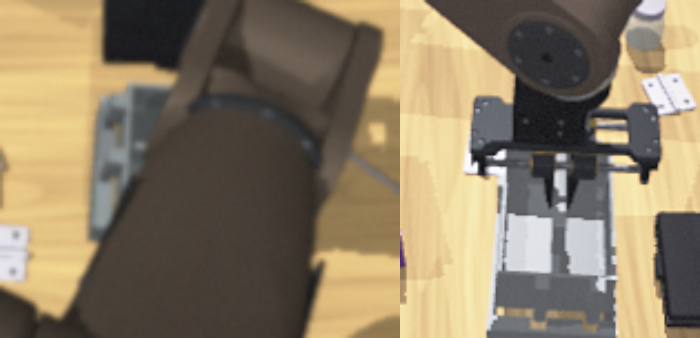

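The picture shows the arm hiding most of the top view. In the side view the tote hangs level over the lower tote, with its ribs at about (500,235) and (605,285), and the fronts on the same side. I'll compare ribs and grooves at the near end using the same camera.

```bash
cat > n.py <<'E'
from go import *
o=ctrl.observe();zu=o["eef_pos"][2]-109.6
a=np.radians(-5.7);R=np.array([[np.cos(a),np.sin(a)],[-np.sin(a),np.cos(a)]])
def run(P,h,nm):
    L=(P[:,:2]-(589.8,-216.6))@R.T;z=P[:,2];g=(h[...,1].ravel()<75)&(abs(L[:,0])<85)&(abs(L[:,1])<120)
    for sg in(-1,1):
        for lab,x0,w in(("rib-14",-14,11),("rib42",42,11)):
            m=g&(z>zu+55)&(z<zu+76)&(sg*L[:,1]>87)&(abs(L[:,0]-x0)<w)
            if m.sum()>4:print(nm,sg,lab,m.sum(),"x",np.mean(L[m,0]).round(2),"yext",np.percentile(sg*L[m,1],97).round(1))
        for lab,x0,w in(("land14",14,23),):
            m=g&(z>84)&(z<95)&(sg*L[:,1]>92)&(sg*L[:,1]<103)&(abs(L[:,0]-x0)<w)
            if m.sum()>4:print(nm,sg,lab,m.sum(),"x",np.mean(L[m,0]).round(2),"mid",(np.percentile(L[m,0],[2,98]).mean()).round(2))
        m=g&(z>84)&(z<95)&(sg*L[:,1]>90)
        if m.sum()>4: print(nm,sg,"outer y",np.percentile(sg*L[m,1],97).round(1))
for nm in("top","side"):
    s=dict(np.load(nm+"0.npz"));run(cloud(s).reshape(-1,3),cv2.cvtColor(s["pixels"],cv2.COLOR_BGR2HSV),nm+"-old")
s=ctrl.snapshot("side");run(cloud(s).reshape(-1,3),cv2.cvtColor(s["pixels"],cv2.COLOR_BGR2HSV),"side-now")
s=ctrl.snapshot("top");run(cloud(s).reshape(-1,3),cv2.cvtColor(s["pixels"],cv2.COLOR_BGR2HSV),"top-now")
E
python3 n.py; python3 go.py 590 -216.6 211 -5.7
```

```text
top-old -1 land14 39 x 12.55 mid 12.93
top-old -1 outer y 105.1
top-old 1 land14 43 x 13.73 mid 13.7
top-old 1 outer y 105.9
side-old -1 land14 69 x 12.58 mid 12.88
side-old -1 outer y 105.6
side-old 1 land14 53 x 15.06 mid 15.89
side-old 1 outer y 106.0
side-now -1 rib-14 52 x -12.74 yext 98.7
side-now -1 rib42 50 x 40.89 yext 99.1
side-now -1 land14 64 x 13.25 mid 12.91
side-now -1 outer y 105.8
side-now 1 outer y 104.6
top-now 1 rib-14 29 x -14.45 yext 100.1
top-now 1 rib42 27 x 40.88 yext 100.4
top-now 1 land14 29 x 18.19 mid 14.35
top-now 1 outer y 105.9
t 9.05 pos [ 590.3 -216.6  212.5] yaw -5.49 F [-0.3 -0.5 -3. ] w 13.3
d_tool [-0.3  0.   1.5] twist [-0.0002  0.0001  0.0037]
```

Ribs and grooves agree to within about 1 mm, with the yaw about 0.4° too positive. I'll correct that and lower slowly while watching the force.

```bash
python3 -m inch '{"grip":[5,5,5,5,5],"xyz":[[-0.3,0.1,2],[0,0,2],[0,0,2],[0,0,2],[0,0,1]],"twist":[[0,0,0.008],[0,0,0],[0,0,0],[0,0,0],[0,0,0]]}'
for i in 1 2; do python3 -m inch '{"grip":[5,5,5,5,5],"xyz":[[0,0,0.8],[0,0,0.8],[0,0,0.8],[0,0,0.8],[0,0,0.8]],"twist":[[0,0,0],[0,0,0],[0,0,0],[0,0,0],[0,0,0]]}' | egrep 'pos|for|width' ; done
python3 go.py 590 -216.7 127 -5.95
```

```text
t: 9.47
eef_pos: [589.8, -216.6, 203.4]
ee_rot: [-3.137, 0.163, 0.0]
force: [0.2, 0.1, -3.9]
gripper_width: 13.6
eef_pos: [589.9, -216.6, 199.6]
force: [0.8, -0.5, -2.8]
gripper_width: 13.8
eef_pos: [589.9, -216.6, 195.5]
force: [-0.3, -0.5, -4.0]
gripper_width: 13.4
t 10.3 pos [ 589.9 -216.6  195.5] yaw -5.96 F [-0.3 -0.5 -4. ] w 13.4
d_tool [ 0.1  0.1 68.5] twist [-0.0001 -0.0001 -0.0001]
```

The underside is about 4 mm below the rim and there is no contact, so the ribs are in the grooves. Carrying on.

```bash
for i in 1 2 3; do python3 -m inch '{"grip":[5,5,5,5,5],"xyz":[[0,0,0.8],[0,0,0.8],[0,0,0.8],[0,0,0.8],[0,0,0.8]],"twist":[[0,0,0],[0,0,0],[0,0,0],[0,0,0],[0,0,0]]}' | egrep 'pos|for' ; done
```

```text
eef_pos: [589.9, -216.6, 191.5]
force: [-0.2, 0.2, -3.3]
eef_pos: [589.9, -216.6, 187.5]
force: [-0.1, 0.0, -3.7]
eef_pos: [589.9, -216.6, 183.5]
force: [-0.5, -0.0, -3.8]
```

```bash
for i in 1 2 3 4 5 6; do python3 -m inch '{"grip":[5,5,5,5,5],"xyz":[[0,0,1.5],[0,0,1.5],[0,0,1.5],[0,0,1.5],[0,0,1.5]],"twist":[[0,0,0],[0,0,0],[0,0,0],[0,0,0],[0,0,0]]}' | egrep 'pos|for' ; done
```

```text
eef_pos: [589.9, -216.6, 175.9]
force: [0.1, -0.5, -3.9]
eef_pos: [589.9, -216.6, 168.5]
force: [1.1, 0.1, -3.7]
eef_pos: [589.9, -216.6, 161.0]
force: [0.0, -0.1, -3.6]
eef_pos: [589.9, -216.7, 153.5]
force: [-0.8, 0.1, -3.8]
eef_pos: [589.9, -216.6, 146.0]
force: [0.3, 0.1, -3.4]
eef_pos: [589.9, -216.7, 138.5]
force: [-0.9, 0.0, -3.8]
```

```bash
for i in 1 2 3; do python3 -m inch '{"grip":[5,5,5,5,5],"xyz":[[0,0,0.5],[0,0,0.5],[0,0,0.5],[0,0,0.5],[0,0,0.5]],"twist":[[0,0,0],[0,0,0],[0,0,0],[0,0,0],[0,0,0]]}' | egrep 'pos|for' ; done
```

```text
eef_pos: [589.9, -216.7, 136.1]
force: [0.3, -0.7, -3.4]
eef_pos: [589.9, -216.6, 133.6]
force: [0.5, -0.4, -4.3]
eef_pos: [589.9, -216.6, 131.1]
force: [-0.9, 0.9, -2.9]
```

```bash
for i in 1 2; do python3 -m inch '{"grip":[5,5,5,5,5],"xyz":[[0,0,0.2],[0,0,0.2],[0,0,0.2],[0,0,0.2],[0,0,0.2]],"twist":[[0,0,0],[0,0,0],[0,0,0],[0,0,0],[0,0,0]]}' | egrep 'pos|for' ; done
```

```text
eef_pos: [589.9, -216.6, 130.1]
force: [-0.5, -0.6, -4.2]
eef_pos: [589.9, -216.7, 129.1]
force: [0.2, 0.6, -3.2]
```

```bash
for i in 1 2; do python3 -m inch '{"grip":[5,5,5,5,5],"xyz":[[0,0,0.2],[0,0,0.2],[0,0,0.2],[0,0,0.2],[0,0,0.2]],"twist":[[0,0,0],[0,0,0],[0,0,0],[0,0,0],[0,0,0]]}' | egrep 'pos|for' ; done
```

```text
eef_pos: [589.9, -216.6, 128.1]
force: [-0.1, -0.4, -4.5]
eef_pos: [589.9, -216.6, 127.1]
force: [0.2, -0.2, -4.0]
```

```bash
for i in 1 2; do python3 -m inch '{"grip":[5,5,5,5,5],"xyz":[[0,0,0.2],[0,0,0.2],[0,0,0.2],[0,0,0.2],[0,0,0.2]],"twist":[[0,0,0],[0,0,0],[0,0,0],[0,0,0],[0,0,0]]}' | egrep 'pos|for' ; done
```

```text
eef_pos: [589.9, -216.6, 126.3]
force: [-1.9, 1.5, 0.4]
eef_pos: [589.8, -216.6, 125.5]
force: [-4.9, 2.8, 6.2]
```

Landed at about TCP z = 126.6, which puts the false floor about 17 mm up. There is some side load (−5, +3 N), so I'll relax it with a small shift and press a little more.

```bash
python3 -m inch '{"grip":[5,5,5,5,5],"xyz":[[-0.2,-0.1,0.1],[-0.2,-0.1,0.1],[0,0,0.1],[0,0,0],[0,0,0]],"twist":[[0,0,0],[0,0,0],[0,0,0],[0,0,0],[0,0,0]]}'
```

```text
t: 18.22
eef_pos: [589.7, -216.5, 125.4]
ee_rot: [3.137, -0.163, 0.001]
force: [-3.1, 1.7, 6.9]
gripper_width: 13.4
```

```bash
python3 -m inch '{"grip":[5,5,5,5,5],"xyz":[[-0.1,-0.1,0.1],[-0.1,0,0.1],[0,0,0.1],[0,0,0.1],[0,0,0]],"twist":[[0,0,0],[0,0,0],[0,0,0],[0,0,0],[0,0,0]]}'
```

```text
t: 18.63
eef_pos: [589.6, -216.5, 125.3]
ee_rot: [3.137, -0.163, 0.002]
force: [-2.8, 1.1, 7.7]
gripper_width: 14.0
```

```bash
python3 -m inch '{"grip":[5,5,5,5,5],"xyz":[[0,0,0.15],[0,0,0.15],[0,0,0.15],[0,0,0],[0,0,0]],"twist":[[0,0,0],[0,0,0],[0,0,0],[0,0,0],[0,0,0]]}' | egrep 'pos|for|t:'
python3 -m inch '{"grip":[5,5,5,5,5],"xyz":[[0,0,0],[0,0,0],[0,0,0],[0,0,0],[0,0,0]],"twist":[[0,0,0],[0,0,0],[0,0,0],[0,0,0],[0,0,0]]}' | egrep 'pos|for|t:'
```

```text
t: 19.05
eef_pos: [589.7, -216.6, 125.0]
ee_rot: [3.137, -0.163, 0.002]
force: [-3.8, 1.6, 10.1]
t: 19.47
eef_pos: [589.7, -216.5, 125.0]
ee_rot: [3.137, -0.163, 0.002]
force: [-4.2, 1.0, 10.3]
```

Contact is about 14 N. I'll hold for over a second, then ease off to near zero arm load.

```bash
for i in 1 2 3; do python3 -m inch '{"grip":[5,5,5,5,5],"xyz":[[0,0,0],[0,0,0],[0,0,0],[0,0,0],[0,0,0]],"twist":[[0,0,0],[0,0,0],[0,0,0],[0,0,0],[0,0,0]]}' | egrep 'pos|for|t:'; done
python3 -m inch '{"grip":[5,5,5,5,5],"xyz":[[0,0,-0.25],[0,0,-0.25],[0,0,-0.25],[0,0,-0.25],[0,0,-0.2]],"twist":[[0,0,0],[0,0,0],[0,0,0],[0,0,0],[0,0,0]]}' | egrep 'pos|for|t:'
```

```text
t: 19.88
eef_pos: [589.7, -216.5, 125.1]
ee_rot: [3.137, -0.163, 0.002]
force: [-3.5, 1.6, 10.4]
t: 20.3
eef_pos: [589.7, -216.5, 125.1]
ee_rot: [3.137, -0.163, 0.003]
force: [-3.4, 1.4, 10.3]
t: 20.72
eef_pos: [589.7, -216.5, 125.1]
ee_rot: [3.137, -0.163, 0.003]
force: [-4.0, 1.3, 10.7]
t: 21.13
eef_pos: [589.6, -216.5, 125.7]
ee_rot: [3.137, -0.163, 0.002]
force: [-1.8, 1.7, 4.5]
```

```bash
python3 -m inch '{"grip":[5,5,5,5,5],"xyz":[[0,0,-0.2],[0,0,-0.2],[0,0,-0.2],[0,0,0],[0,0,0]],"twist":[[0,0,0],[0,0,0],[0,0,0],[0,0,0],[0,0,0]]}' | egrep 'pos|for|t:'
```

```text
t: 21.55
eef_pos: [589.6, -216.5, 125.8]
ee_rot: [3.137, -0.163, 0.001]
force: [0.9, -0.0, 3.6]
```

```bash
python3 -m inch '{"grip":[5,5,5,5,5],"xyz":[[0,0,-0.2],[0,0,-0.2],[0,0,0],[0,0,0],[0,0,0]],"twist":[[0,0,0],[0,0,0],[0,0,0],[0,0,0],[0,0,0]]}' 5 | egrep 'pos|for|t:'
```

```text
t: 21.97
eef_pos: [589.4, -216.4, 126.1]
ee_rot: [3.137, -0.163, 0.0]
force: [1.7, -2.4, 0.6]
```

Arm load is near zero with the tote's weight on the floor. Now I'll open slowly, then retreat.

```bash
python3 -m inch '{"grip":[14,16,18,20,24],"xyz":[[0,0,0],[0,0,0],[0,0,0],[0,0,0],[0,0,0]],"twist":[[0,0,0],[0,0,0],[0,0,0],[0,0,0],[0,0,0]]}'
python3 -m inch '{"grip":[30,40,50,50,50],"xyz":[[0,0,0],[0,0,0],[0,0,0],[0,0,0],[0,0,0]],"twist":[[0,0,0],[0,0,0],[0,0,0],[0,0,0],[0,0,0]]}'
python3 -m inch '{"grip":[50,50,50,50,50],"xyz":[[0,0,0],[0,0,0],[0,0,0],[0,0,0],[0,0,0]],"twist":[[0,0,0],[0,0,0],[0,0,0],[0,0,0],[0,0,0]]}'
```

```text
t: 22.38
eef_pos: [589.2, -216.2, 126.1]
ee_rot: [-3.137, 0.163, 0.001]
force: [0.4, 0.6, -0.6]
gripper_width: 22.0
t: 22.8
eef_pos: [589.3, -216.3, 126.1]
ee_rot: [-3.137, 0.163, 0.0]
force: [0.2, -0.3, 0.2]
gripper_width: 48.5
t: 23.22
eef_pos: [589.3, -216.3, 126.2]
ee_rot: [-3.137, 0.163, -0.0]
force: [-0.5, 0.2, -0.5]
gripper_width: 50.2
```

```bash
python3 -m inch '{"grip":[50,50,50,50,50],"xyz":[[0,0,-8],[0,0,-20],[0,0,-30],[0,0,-30],[0,0,-30]],"twist":[[0,0,0],[0,0,0],[0,0,0],[0,0,0],[0,0,0]]}' | egrep 'pos|for'
for i in 1 2; do python3 -m inch '{"grip":[50,50,50,50,50],"xyz":[[0,-30,0],[0,-30,0],[0,-30,0],[0,-30,0],[0,-30,0]],"twist":[[0,0,0],[0,0,0],[0,0,0],[0,0,0],[0,0,0]]}'| egrep 'pos|for'; done
python3 - <<'E'
from h import *
pic=[]
a=np.radians(-5.8);R=np.array([[np.cos(a),np.sin(a)],[-np.sin(a),np.cos(a)]])
for nm in("top","side"):
    s=ctrl.snapshot(nm);pic.append(s["pixels"]);h=cv2.cvtColor(s["pixels"],cv2.COLOR_BGR2HSV)
    P=cloud(s).reshape(-1,3);g=(h[...,1].ravel()<75)
    L=(P[:,:2]-(589.8,-216.6))@R.T;z=P[:,2]
    m=g&(abs(L[:,1])<65)&(abs(L[:,0])<20)&(z>120)&(z<145)
    q=P[m];r=cv2.minAreaRect(q[:,:2].astype(np.float32))
    c=np.linalg.lstsq(np.c_[L[m],np.ones(m.sum())],z[m],rcond=None)[0]
    print(nm,"bar",m.sum(),"ztop",np.median(q[:,2]).round(1),"rect",np.round(r[0],1),np.round(r[1],1),round(r[2],2),"slope y",c[1].round(3))
    m=g&(z>84-3)&(z<96)&(L[:,0]>50)&(L[:,0]<62)&(abs(L[:,1])<80);print(" back wall z",np.median(z[m]) if m.any() else None)
    m=g&(z>45)&(z<62)&(L[:,0]<-50)&(L[:,0]>-64)&(abs(L[:,1])<80);print(" front wall z (exp 17+35)",np.median(z[m]) if m.any() else None)
    # bystander motion: image difference outside totes/arm
    d=cv2.absdiff(s["pixels"],np.load(nm+"0.npz")["pixels"]).max(2);pic.append(cv2.cvtColor(d,cv2.COLOR_GRAY2BGR))
print(ctrl.observe()["t"])
cv2.imwrite("pics/fin.png",cv2.resize(np.hstack([pic[0],pic[2]]),(800,300)))
E
```

```text
eef_pos: [589.1, -216.2, 246.1]
force: [-0.2, 0.4, 0.1]
eef_pos: [604.8, -65.8, 245.0]
force: [1.8, 0.3, 0.0]
eef_pos: [620.4, 83.6, 245.0]
force: [0.2, -0.8, -0.8]
top bar 177 ztop 130.3 rect [ 590.3 -215.5] [104.4  14.8] 84.42 slope y -0.005
 back wall z 86.51375502943733
 front wall z (exp 17+35) 51.42401487460279
side bar 219 ztop 131.0 rect [ 590.7 -216.3] [105.9  13.8] 83.54 slope y 0.022
 back wall z 86.48131840025314
 front wall z (exp 17+35) 51.77024337022311
24.5667
```

View pics/fin.png

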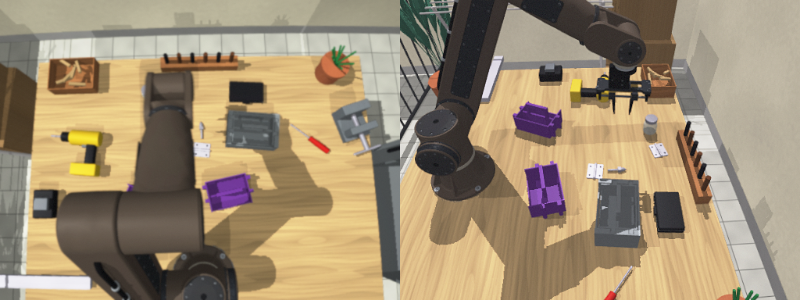

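The picture shows the tote nested and level at top (252,128) and side (617,212). The bystanders are where they were and the gripper is clear. Handing in.

```bash
python3 -c "
from rig import ctrl
print(ctrl.finish_job())"
```

```text
the job is handed in; nothing more can be done
None
```

The parts tote is nested in the open tote, resting on the false floor and let go, and the job is handed in. No verdict is reported.

**No half turn:** I turned the tote about −17° instead of half a turn. Both cameras showed the two low fronts already facing the same way, with the ribs and grooves on matching sides. A half turn would have stood the ribs on the rim, and the ribs did enter the grooves without contact.

**Landing and pressing:** I felt it land with the false floor about 17 mm up. I pressed with about 14 N (10 N at the wrist plus the tote's weight of just under 4 N) for over 1.5 s. Readings between steps stayed well under 25 N. There was a side load of 3–5 N at landing; a small shift eased it only a little, and it stayed at about 4 N during the press. I took the load back to about zero before opening the fingers.

**Last checks, at about 24.6 s on the robot's clock:**
- **Depth:** the tote's centre point is about 73 mm above the lower tote's underside; the limit is 92 mm.
- **Centring:** it is about 1–2 mm from the lower tote's mid-line; the limit is 6 mm.
- **Level:** the back and front walls are at 86.5 mm and 51.5 mm, matching a level tote. The slope along the bar came out as −0.005 from the top camera and +0.022 from the side camera. Those disagree somewhat, but both are under 0.04.
- **Surroundings:** the bystanders look unmoved in the pictures, but I did not measure them. The top view partly hides the table behind the arm. The gripper is clear of everything.

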